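# Snap a mirror glass home with a hand presser

## Task

The glass of the round mirror in the little vise is only sitting loosely on its clips, and someone has left a bulb box lying on it: move the box into the steel parts tray. Then press the glass squarely down in the middle with the rubber-faced hand presser, never with the bare gripper, until it snaps fully home, level and just below the rim of its shell. Stand the presser back upright on its cork mat and leave everything else where it is.

Things in the scene. Friction and masses are not known exactly. Their poses are not given: they have to be found in the camera images.
- mirror: Round black scooter mirror, shell 120 mm across, fixed face up. Origin on the shelf under its centre, z up; the rim is 45 mm above the shelf. Its stem runs along the frame's +x to a small blue vise centred 155 mm from the origin (foot 80 x 85 mm, jaws 50 x 54 mm, 71 mm high; its screw and bar reach 70 mm to the frame's -y, 40 mm high).
- glass_top (a point): Centre of the top face (z out) of the rigid mirror glass, 102 mm across. Loose on sprung claws, it is 53 to 54 mm above the shelf. A flat face pressing within 5 mm of its centre must overcome 10 to 18 N; after 10 mm the claws snap and it stops hard at 43 mm; let go, it stays level at 44 mm, 1 mm below the rim. Off centre it tips and does not catch; let go early it springs back.
- carton_mid (a point): Centre of the bulb box: a closed light carton 72 x 40 x 40 mm (long side along its x), yellow with a blue band, about 70 g, lying on the mirror glass at the start.
- tray_floor (a point): Middle of the inner floor of the open steel parts tray (fixed): outside 110 mm along its x, 140 mm along its y, walls 3 mm thick and 20 mm high; the floor is 3 mm above the shelf, z up.
- presser_handle (a point): A point on the axis of the rubber-faced hand presser (like a coffee tamper), 60 mm above its flat underside. Foot 58 mm across and 18 mm high; neck 22 mm across; upright round wooden handle 32 mm across from 32 to 88 mm above the underside. About 320 g, z up when it stands. It starts standing on its cork mat.
- mat_top (a point): Centre of the top face of the round cork mat (fixed): 96 mm across, 6 mm thick, lying on the shelf.
- mug: Blue ceramic mug full of bolts: 82 mm across, handle out to 71 mm from the axis along its +y, bolts up to about 110 mm high. Origin under its middle. Bystander.
- sprocket: Steel rear sprocket lying flat, 133 mm across, 7 mm thick. Origin under its middle. Bystander.
- oil: Black oil bottle with a yellow label and red cap, 66 mm across, 175 mm high, standing. Origin under its middle. Bystander, easily knocked over.
- tin: Closed tin with a green label, 80 mm across, 62 mm high. Origin under its middle. Bystander.
- wrench: Spanner lying flat beside the mirror, 150 mm along its x. Origin under its middle. Bystander.
- driver: Screwdriver lying beside the mirror, 140 mm along its x, up to 30 mm high. Origin under its middle. Bystander.
Things that resemble listed ones, but are neither listed nor needed, are in the scene too. Leave any turquoise look-alike of the part that bears presser_handle alone.

How it is judged:
By the outcome, as a careful person would: the job done as asked, in the order asked, and still so for the second after the job is handed in, with the robot touching nothing.
It also fails if it takes over 72 s, if anything falls off the work surface, if the arm or the gripper's body presses on something with over 40 N, if the wrist force passes 120 N, or if a joint passes its speed limit or range.

## Robot

A 6-joint arm with a two-finger parallel gripper is mounted at the origin on the work surface. World frame = base frame: x ahead of the robot, y to its left, z up, the work surface at z = 0. Lengths are in mm, angles in rad, forces in N, time in s.
With the tool pointing down it reaches from about 350 to 875 mm from the base axis. Payload 4.2 kg.
Tool frame: the origin (TCP) lies on the mounting face of the last link; the fingertips stand 182 mm ahead of it and the grasp point (between the pads) lies 164 mm ahead of it (robot.finger_overhang is the distance from the TCP to the fingertips, in mm); z points along the fingers, y is the line along which they close (so a half turn about z gives the same grasp; the last joint's range is limited). The gripper opens to 87 mm and grips with 3 to 60 N. Pads are 19 mm wide; open, the fingers measure 117 mm over their backs; the gripper's body (75 mm by 190 mm) begins 51 mm behind the grasp point.
Start: joints at [-0.937, 0.385, 0.008, 0, -1.194, -0.259], TCP at [228.818, -581.586, 404.75] pointing down, gripper open.
Joint ranges: [-3.14, 3.14], [-1.21, 2.06], [-1.07, 1.41], [-3.16, 2.05], [-2.99, -0.16], [-3.1, 3.1]. Speed limits (rad/s): [2.79, 2.79, 3.14, 3.14, 3.14, 3.14].

## Interface

Orientations are given as a rotation vector (axis times angle).
In Python, from rig import robot gives the robot as it stands.
- The arm moves only by the tool send_rows, never from a script. Its argument "rows" is a list of rows, each a list of 2 entries, a list of its own where there are three numbers: the shift along the world's x, y, z in units of 100 mm (1.0 is 100 mm), then the turn, a rotation vector about the world's x, y, z in units of 180 degrees (1.0 is 180 degrees). A call has 1 to 20 rows; each row is the pose to reach, as a shift and turn from the pose commanded when the call began, turning the shorter way round; what a row does not reach only later rows make up. A row lasts 1/10 s, in which the tool goes at most 50 mm and 8.59 degrees, less where a joint would pass 70% of its speed; a pose out of reach is approached as far as the arm can. A call with a number of a shift or a turn outside -1 to 1 is refused whole. A call with a gripper value outside its range is refused whole. "fingers" is the finger opening in mm, from 0 to 87, set as the call begins (left out, the last holds). The fingers move at their own pace and stop on an object; "newtons" is the grip in N (left out, the last holds). Time passes only in rows, so rows that repeat a pose let the fingers close. It gives the time, the measured TCP pose, the force, the opening and the grip force at its end, in the units of the state.
- robot.get_state(): the state, without advancing time (a new reading comes with each control period).
- robot.read_camera(name): name is "scene" or "top" or "wrist"; returns the picture (400x640x3 uint8, blue, green, red); there is no depth.
- robot.camera_params(name): a dict with "fx", "fy", "cx", "cy" (pixels), "dist" ([k1, k2, p1, p2, k3] as OpenCV has them; the pictures are not rectified), "view" (4x4, takes a point from world to camera coordinates). Camera axes: x right, y up, looking along -z (the intrinsics and any distortion apply to the point x, -y, -z); pixel columns grow to the right and rows downward; lengths in mm; the calibration is good to about 2 mm. A picture is of the moment at which its call begins: read the wrist's pose just before it. camera_params takes no time and is no camera call; for the wrist camera it gives the pose at the moment of the call.
- robot.close_job(): hands the job in; it is judged then, once.
Trained networks look in the newest picture that a camera, given by its name, has taken for a name from the list of things; names that differ only in an ending like _2 or _b are one class to them, and where a whole thing is asked for, a point or a joint stands for the part that bears it (a point fixed in the world has none). Each returns a list of dicts, best first, with "confidence" (0 to 1); they miss things now and then, are a little off and sometimes report something else, mostly with a low value. They report only what shows in the picture. A call takes as long as a camera call. They do not tell look-alikes from the thing itself.
- robot.regions_of(target, camera): "pixels" (400x640 bool, what is visible of it).
- robot.landmark_of(target, camera): "position" ([x, y, z] in mm, in world coordinates, good to about 4 mm: a listed point, or the origin of a listed thing).
The state is a dict: "t": time; "joint_positions": joint angles; "qvel": joint speeds; "joint_torque": joint torques, N m; "position": TCP position; "tool_rot": TCP orientation; "wrist_force": force on the tool from outside, world axes, zero at the start; "wrist_torque": the same for the moment, N m; "gripper_width": opening from 0.0 (shut) to 1.0 (fully open); "grip_force": force on a finger pad.
Only numpy, scipy, OpenCV 4.12 (cv2) and the standard library are available. Lean on these libraries where they do the work, as an engineer would, in place of code of your own. Each camera call takes 0.05 s, during which the arm holds its last target. There are 200 camera calls.

## Working session

There is one attempt and no reset: what is moved stays moved. The work goes in short steps, Python scripts to look and compute and a tool call to move; the robot and the scene stay as the last step left them, time stands still between calls to the robot, and variables do not carry over. Pictures are saved under pics/ and viewed, at most 12 in all, crops included, and the job is handed in when it is done.

Besides the shell and the picture viewer there is one more tool, called after "Call:" as name([rows], argument=value, ...), one row to a line, values as JSON. send_rows: Moves the arm, as the interface text tells. Its arguments: {"type":"object","properties":{"rows":{"type":"array"},"fingers":{"type":"number"},"newtons":{"type":"number"}},"required":["rows"]}

```bash
mkdir -p pics; ls
python3 - <<'E'
from rig import robot
import cv2,numpy as np
s=robot.get_state();print(s['t'],s['position'],s['tool_rot'],s['gripper_width'])
ims={}
for c in ['scene','top']:
    im=robot.read_camera(c);cv2.imwrite(f'pics/{c}0.png',im)
    for n in ['mirror','glass_top','carton_mid','tray_floor','presser_handle','mat_top','mug','sprocket','oil','tin','wrench','driver']:
        if c=='scene' and n in('sprocket','wrench','driver'):continue
        print(c,n,[(np.round(d['position']).tolist(),round(d['confidence'],2)) for d in robot.landmark_of(n,c)[:3]])
print(robot.get_state()['t'])
E
```

```text
pics
0.0 [ 228.77253437 -581.4109846   403.65262926] [ 0.5849122  -3.0861601  -0.00330685] 0.9984737359624708
scene mirror [([525.0, 26.0, 2.0], 0.91)]
scene glass_top [([524.0, 27.0, 54.0], 0.73)]
scene carton_mid [([514.0, 32.0, 69.0], 0.65)]
scene tray_floor [([419.0, -286.0, 6.0], 0.69)]
scene presser_handle [([612.0, 411.0, 60.0], 0.95), ([721.0, 328.0, 64.0], 0.85), ([714.0, 206.0, 60.0], 0.81)]
scene mat_top [([598.0, 300.0, 1.0], 0.69), ([513.0, 30.0, 70.0], 0.36), ([524.0, 27.0, 52.0], 0.28)]
scene mug [([501.0, -459.0, -1.0], 0.65)]
scene oil [([583.0, -292.0, -2.0], 0.58)]
scene tin [([494.0, 462.0, 2.0], 0.57)]
top mirror [([526.0, 24.0, 5.0], 0.64)]
top glass_top [([449.0, -148.0, -3.0], 0.7), ([524.0, 26.0, 52.0], 0.57)]
top carton_mid [([511.0, 35.0, 77.0], 0.92)]
top tray_floor [([411.0, -285.0, 6.0], 0.87)]
top presser_handle [([611.0, 411.0, 57.0], 0.87), ([717.0, 324.0, 62.0], 0.83), ([711.0, 203.0, 58.0], 0.75)]
top mat_top [([597.0, 303.0, 5.0], 0.85)]
top mug [([500.0, -457.0, 4.0], 0.85)]
top sprocket [([426.0, 289.0, -1.0], 0.86), ([585.0, -295.0, 5.0], 0.57)]
top oil [([587.0, -294.0, 3.0], 0.61)]
top tin [([492.0, 464.0, 0.0], 0.58)]
top wrench [([464.0, 151.0, -0.0], 0.62)]
top driver [([446.0, -148.0, -6.0], 0.63)]
1.15
```

View pics/scene0.png

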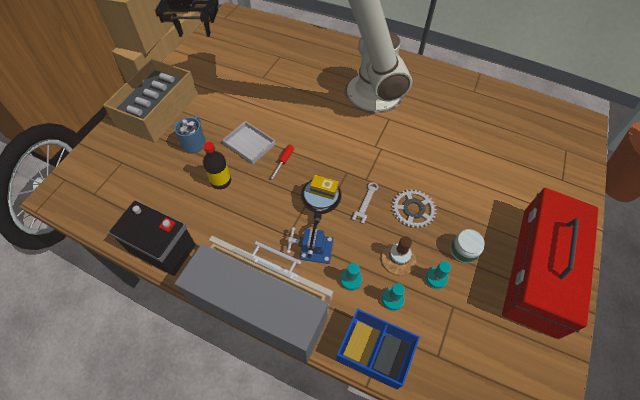

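View pics/top0.png

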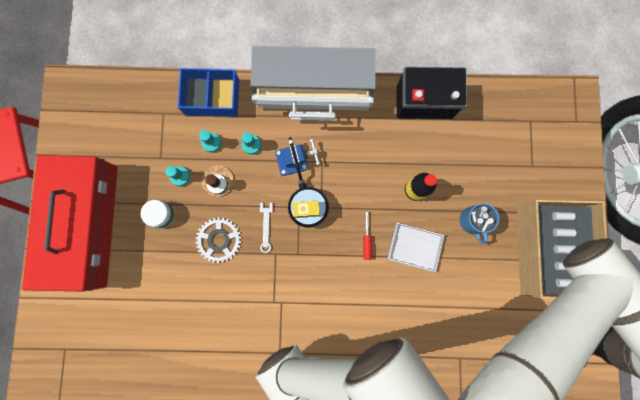

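```bash
cat > h.py <<'E'
from rig import robot
import cv2,numpy as np
def plane(px,cam,z,P=None):
    p=P or robot.camera_params(cam)
    K=np.array([[p['fx'],0,p['cx']],[0,p['fy'],p['cy']],[0,0,1]])
    u=cv2.undistortPoints(np.array(px,float).reshape(-1,1,2),K,np.array(p['dist'],float)).reshape(-1,2)
    V=np.array(p['view']);R,t=V[:3,:3],V[:3,3]
    d=np.c_[u[:,0],-u[:,1],-np.ones(len(u))]@R; c=-R.T@t
    return c+d*((z-c[2])/d[:,2])[:,None]
def rect(mask,cam,z,P=None):
    c=max(cv2.findContours(mask.astype(np.uint8),0,1)[0],key=cv2.contourArea).reshape(-1,2)
    w=plane(c,cam,z,P)[:,:2].astype(np.float32)
    (x,y),(a,b),g=cv2.minAreaRect(w)
    if a<b:a,b,g=b,a,g+90
    return round(x,1),round(y,1),round(a,1),round(b,1),round((g+90)%180-90,1)
def st():
    s=robot.get_state();print('t',round(s['t'],2),'pos',np.round(s['position'],1),'rot',np.round(s['tool_rot'],3),'F',np.round(s['wrist_force'],1),'w',round(s['gripper_width']*87,1),'g',round(s['grip_force'],1));return s
E
python3 - <<'E'
from h import *
for c in ['top','scene']:
    im=robot.read_camera(c)
    print(c,'cam',np.round(-np.array(robot.camera_params(c)['view'])[:3,:3].T@np.array(robot.camera_params(c)['view'])[:3,3]))
    for n,z in [('carton_mid',93.5),('tray_floor',20),('mirror',45),('mat_top',6)]:
        print(n,[(rect(d['pixels'],c,z),round(d['confidence'],2)) for d in robot.regions_of(n,c)[:2]])
    print([(np.round(d['position']).tolist(),round(d['confidence'],2)) for d in robot.landmark_of('presser_handle',c)])
    for d in robot.regions_of('presser_handle',c):
        m=d['pixels'];v=im[m].mean(0);ys,xs=np.nonzero(m);print('presser mask',xs.mean(),ys.mean(),v.round(),d['confidence'])
    # yellow top face
    hsv=cv2.cvtColor(im,cv2.COLOR_BGR2HSV);y=cv2.inRange(hsv,(20,120,140),(35,255,255));
    n,l,s,ce=cv2.connectedComponentsWithStats(y)
    for i in range(1,n):
        if s[i,4]>40: print('yel',s[i],rect(l==i,c,93.5))
    a=(270,170,345,245) if c=='top' else (285,160,360,235)
    cv2.imwrite(f'pics/{c}1.png',cv2.resize(im[a[1]:a[3],a[0]:a[2]],None,fx=5,fy=5,interpolation=cv2.INTER_CUBIC))
E
python3 -c "
import cv2,numpy as np
a=[cv2.imread('pics/%s1.png'%c) for c in('top','scene')];cv2.imwrite('pics/c1.png',np.hstack(a))"
```

```text
top cam [ 387.    2. 1257.]
carton_mid [((511.7, 29.0, 72.6, 43.2, -84.8), 0.82)]
tray_floor [((416.5, -289.1, 146.3, 110.2, 76.3), 0.8)]
mirror [((633.5, 50.8, 191.6, 117.6, 15.7), 0.65)]
mat_top [((599.4, 295.7, 92.8, 90.3, 47.5), 0.84)]
[([588.0, 297.0, 67.0], 0.88), ([612.0, 412.0, 58.0], 0.82), ([719.0, 324.0, 62.0], 0.69), ([714.0, 204.0, 61.0], 0.55)]
presser mask 177.85800604229607 175.12688821752266 [154. 156.  60.] 0.91
presser mask 216.35816618911176 183.21203438395415 [129. 137. 145.] 0.62
presser mask 210.27671232876713 140.7945205479452 [150. 153.  63.] 0.62
yel [218  81  14  26 324] (836.2, 269.7, 74.6, 37.1, 2.6)
yel [406 178  15  21 113] (572.1, -261.3, 57.7, 29.5, 22.4)
yel [293 201  26  16 260] (512.5, 30.3, 71.2, 38.7, -83.8)
scene cam [1090.  276. 1001.]
carton_mid [((524.5, 36.3, 78.5, 64.4, -83.4), 0.6), ((525.1, -425.1, 157.5, 83.4, 50.3), 0.38)]
tray_floor [((421.4, -283.5, 151.5, 121.1, 76.2), 0.88)]
mirror [((616.8, 49.6, 233.4, 123.4, 15.2), 0.58)]
mat_top [((608.7, 298.5, 95.4, 78.4, 87.5), 0.71)]
[([610.0, 410.0, 60.0], 0.9), ([590.0, 303.0, 69.0], 0.74), ([715.0, 203.0, 60.0], 0.71), ([719.0, 327.0, 62.0], 0.63)]
presser mask 350.13563829787233 277.57712765957444 [114. 116.  26.] 0.88
presser mask 393.52927927927925 296.68693693693695 [113. 115.  23.] 0.61
presser mask 437.89352818371606 275.49269311064717 [107. 110.  27.] 0.55
presser mask 317.26605504587155 198.84709480122325 [161. 145. 125.] 0.46
yel [213 166  17  19 184] (616.5, -245.9, 55.5, 47.7, 52.4)
yel [311 175  28  17 233] (514.5, 31.4, 74.0, 39.7, -84.5)
yel [344 322  29  39 614] (875.7, 281.8, 82.8, 38.0, -0.1)
```

View pics/c1.png

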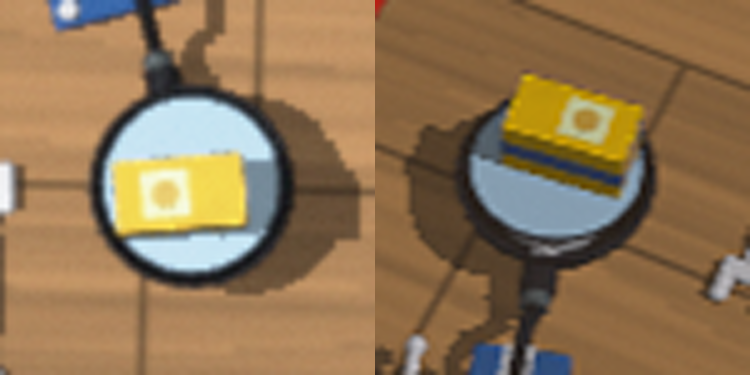

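The top crop shows the carton on the glass around its centre. World position is about (513, 31) with its long side near world y. The real presser is the brown one on the mat at top pixel (216, 183), or (401, 250) in the scene view. The three turquoise ones are look-alikes. Next I move above the carton.

Call:
send_rows([
  [[0.13,0.3,0],[0,0,0.02]],
  [[0.27,0.6,0],[0,0,0.04]],
  [[0.4,0.87,0],[0,0,0.06]],
], fingers=80, newtons=10)

```text
t: 2.15
position: [269.0, -493.6, 404.6]
tool_rot: [0.876, -3.017, -0.0]
wrist_force: [0.2, -0.2, -0.6]
gripper_width: 0.931
grip_force: 0.0
```

Call:
send_rows([
  [[0.13,0.3,0],[0,0,0.02]],
  [[0.27,0.6,0],[0,0,0.04]],
  [[0.4,0.87,0],[0,0,0.06]],
])

```text
t: 2.45
position: [309.2, -406.2, 405.0]
tool_rot: [-1.157, 2.92, -0.001]
wrist_force: [1.7, -1.0, 0.4]
gripper_width: 0.921
grip_force: 0.0
```

Call:
send_rows([
  [[0.13,0.3,0],[0,0,0.02]],
  [[0.27,0.6,0],[0,0,0.04]],
  [[0.4,0.87,0],[0,0,0.06]],
])

```text
t: 2.75
position: [349.1, -319.2, 405.0]
tool_rot: [-1.427, 2.798, -0.001]
wrist_force: [0.2, -0.2, 0.2]
gripper_width: 0.919
grip_force: 0.0
```

Call:
send_rows([
  [[0.13,0.3,0],[0,0,0.02]],
  [[0.27,0.6,0],[0,0,0.04]],
  [[0.4,0.87,0],[0,0,0.06]],
])

```text
t: 3.05
position: [389.1, -232.2, 405.1]
tool_rot: [-1.684, 2.651, -0.001]
wrist_force: [-0.5, -0.8, 0.4]
gripper_width: 0.922
grip_force: 0.0
```

Call:
send_rows([
  [[0.13,0.3,0],[0,0,0.02]],
  [[0.27,0.6,0],[0,0,0.04]],
  [[0.4,0.87,0],[0,0,0.06]],
])

```text
t: 3.35
position: [429.1, -145.2, 405.1]
tool_rot: [-1.926, 2.481, -0.001]
wrist_force: [1.1, -0.2, -0.6]
gripper_width: 0.917
grip_force: 0.0
```

Call:
send_rows([
  [[0.13,0.3,0],[0,0,0.02]],
  [[0.27,0.6,0],[0,0,0.04]],
  [[0.4,0.87,0],[0,0,0.06]],
])

```text
t: 3.65
position: [469.2, -58.2, 405.1]
tool_rot: [-2.151, 2.289, -0.001]
wrist_force: [0.7, -1.2, 0.3]
gripper_width: 0.92
grip_force: 0.0
```

Call:
send_rows([
  [[0.15,0.3,-0.2],[0,0,0.02]],
  [[0.3,0.6,-0.4],[0,0,0.04]],
  [[0.45,0.9,-0.4],[0,0,0.053]],
  [[0.45,0.9,-0.4],[0,0,0.053]],
  [[0.45,0.9,-0.4],[0,0,0.053]],
])

```text
t: 4.15
position: [514.0, 30.9, 364.6]
tool_rot: [2.332, -2.105, -0.0]
wrist_force: [0.7, 0.4, 0.7]
gripper_width: 0.919
grip_force: 0.0
```

Run:
```python
from h import *
s=st();P=robot.camera_params('wrist');im=robot.read_camera('wrist');cv2.imwrite('pics/w0.png',im)
for n in ['carton_mid','glass_top','mirror']:
    print(n,[(np.round(d['position'],1).tolist(),round(d['confidence'],2)) for d in robot.landmark_of(n,'wrist')])
d=robot.regions_of('carton_mid','wrist')
if d: print(rect(d[0]['pixels'],'wrist',93.5,P))
print([(np.round(d['position'],1).tolist(),round(d['confidence'],2)) for d in robot.landmark_of('carton_mid','scene')])
R=cv2.Rodrigues(s['tool_rot'])[0];print('tool y angle',np.degrees(np.arctan2(R[1,1],R[0,1])),'z',R[:,2])
```

```text
t 4.15 pos [514.   30.9 364.6] rot [ 2.332 -2.105 -0.   ] F [0.7 0.4 0.7] w 80.0 g 0.0
carton_mid [([513.6, 27.6, 73.8], 0.84)]
glass_top [([525.9, 24.3, 53.8], 0.97)]
mirror []
(513.3, 29.3, 76.1, 40.6, -84.2)
[([512.7, 32.0, 72.8], 0.86)]
tool y angle -174.133260105406 z [-5.14389566e-04 -2.15703152e-04 -9.99999844e-01]
```

View pics/w0.png

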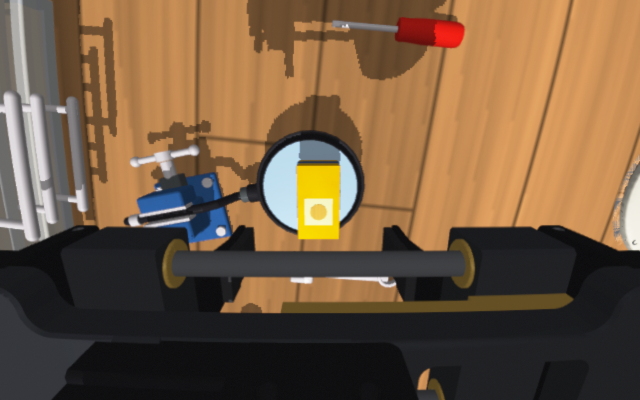

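The wrist picture shows the carton at columns 298–339 and rows 163–239, square to the fingers. Now I descend and grip it.

Call:
send_rows([
  [[0,0,-0.3],[0,0,0]],
  [[0,0,-0.6],[0,0,0]],
  [[0,0,-0.8],[0,0,0]],
  [[0,0,-0.9],[0,0,0]],
  [[0,0,-1.0],[0,0,0]],
])

```text
t: 4.95
position: [514.0, 30.1, 264.7]
tool_rot: [-2.331, 2.106, -0.001]
wrist_force: [-0.5, 0.3, 1.0]
gripper_width: 0.919
grip_force: 0.0
```

Call:
send_rows([
  [[0,0,-0.1],[0,0,0]],
  [[0,0,-0.18],[0,0,0]],
  [[0,0,-0.18],[0,0,0]],
])

```text
t: 5.25
position: [513.6, 30.3, 246.0]
tool_rot: [2.33, -2.105, -0.001]
wrist_force: [-0.2, 0.3, -0.8]
gripper_width: 0.919
grip_force: 0.0
```

Call:
send_rows([
  [[0,0,0],[0,0,0]],
  [[0,0,0],[0,0,0]],
  [[0,0,0],[0,0,0]],
  [[0,0,0],[0,0,0]],
  [[0,0,0],[0,0,0]],
  [[0,0,0],[0,0,0]],
  [[0,0,0],[0,0,0]],
  [[0,0,0],[0,0,0]],
], fingers=30, newtons=10)

```text
t: 6.05
position: [513.9, 30.4, 246.8]
tool_rot: [-2.331, 2.106, -0.0]
wrist_force: [-0.6, 0.4, 0.7]
gripper_width: 0.461
grip_force: 10.0
```

Call:
send_rows([
  [[0,0,0.05],[0,0,0]],
  [[0,0,0.15],[0,0,0]],
  [[0,0,0.35],[0,0,0]],
  [[0,0,0.6],[0,0,0]],
  [[0,0,0.8],[0,0,0]],
  [[0,0,0.8],[0,0,0]],
])

```text
t: 6.65
position: [514.6, 30.6, 330.5]
tool_rot: [-2.327, 2.101, -0.007]
wrist_force: [0.4, -0.5, -0.0]
gripper_width: 0.459
grip_force: 10.0
```

Call:
send_rows([
  [[-0.05,-0.1,0],[0,0,0]],
  [[-0.1,-0.3,0],[0,0,-0.01]],
  [[-0.2,-0.5,0],[0,0,-0.02]],
  [[-0.3,-0.75,0],[0,0,-0.03]],
  [[-0.4,-1.0,0],[0,0,-0.04]],
])

```text
t: 7.15
position: [472.3, -70.9, 325.4]
tool_rot: [2.191, -2.248, -0.003]
wrist_force: [1.1, 0.3, -0.7]
gripper_width: 0.457
grip_force: 10.0
```

Call:
send_rows([
  [[-0.1,-0.25,0],[0,0,-0.01]],
  [[-0.2,-0.5,0],[0,0,-0.02]],
  [[-0.3,-0.75,0],[0,0,-0.03]],
  [[-0.4,-1.0,0],[0,0,-0.04]],
])

```text
t: 7.55
position: [432.2, -170.8, 325.5]
tool_rot: [2.045, -2.382, -0.004]
wrist_force: [0.2, 0.1, -0.7]
gripper_width: 0.458
grip_force: 10.0
```

Call:
send_rows([
  [[-0.05,-0.25,0],[0,0,-0.01]],
  [[-0.1,-0.5,0],[0,0,-0.02]],
  [[-0.15,-0.75,0],[0,0,-0.029]],
  [[-0.18,-1.0,0],[0,0,-0.029]],
])

```text
t: 7.95
position: [414.1, -270.7, 325.4]
tool_rot: [1.936, -2.472, -0.005]
wrist_force: [0.8, 0.2, -0.9]
gripper_width: 0.464
grip_force: 10.0
```

Call:
send_rows([
  [[0,-0.1,0],[0,0,0]],
  [[0,-0.18,0],[0,0,0]],
  [[0,-0.18,-0.2],[0,0,0]],
  [[0,-0.18,-0.4],[0,0,0]],
  [[0,-0.18,-0.6],[0,0,0]],
  [[0,-0.18,-0.7],[0,0,0]],
  [[0,-0.18,-0.8],[0,0,0]],
  [[0,-0.18,-0.8],[0,0,0]],
])

```text
t: 8.75
position: [415.6, -287.3, 245.7]
tool_rot: [1.938, -2.471, -0.003]
wrist_force: [0.8, -0.5, -0.6]
gripper_width: 0.458
grip_force: 10.0
```

Run:
```python
from h import *
s=st();im=robot.read_camera('top');w=robot.read_camera('scene')
cv2.imwrite('pics/p2.png',np.hstack([cv2.resize(im[190:290,350:470],None,fx=3,fy=3),cv2.resize(w[90:190,180:300],None,fx=3,fy=3)]))
for c in['top','scene']:
  for n in ['carton_mid','tray_floor']:
    print(n,[(np.round(d['position'],1).tolist(),round(d['confidence'],2)) for d in robot.landmark_of(n,c)])
```

```text
t 8.75 pos [ 415.6 -287.3  245.7] rot [ 1.938 -2.471 -0.003] F [ 0.8 -0.5 -0.6] w 39.8 g 10.0
carton_mid []
tray_floor [([413.9, -284.4, 3.7], 0.55), ([424.7, 291.1, -2.6], 0.35)]
carton_mid [([419.1, -288.6, 70.2], 0.68), ([587.6, 303.5, 67.5], 0.66), ([500.2, -454.9, 0.2], 0.39)]
tray_floor [([417.2, -286.8, 6.2], 0.59)]
```

View pics/p2.png

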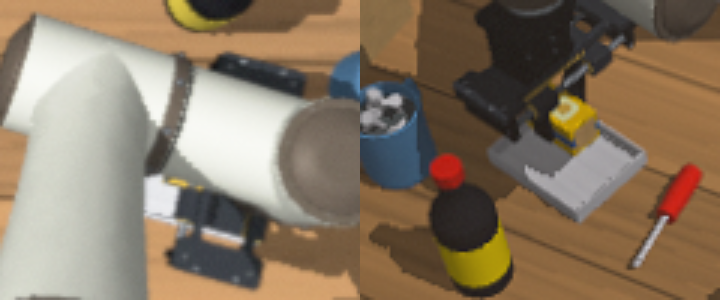

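The carton is held over the tray, clear of the mug and bottle. I lower it and release.

Call:
send_rows([
  [[0,0,-0.15],[0,0,0]],
  [[0,0,-0.3],[0,0,0]],
  [[0,0,-0.4],[0,0,0]],
  [[0,0,-0.46],[0,0,0]],
  [[0,0,-0.49],[0,0,0]],
  [[0,0,-0.49],[0,0,0]],
])

```text
t: 9.65
position: [415.9, -287.6, 197.7]
tool_rot: [1.938, -2.472, -0.0]
wrist_force: [-0.4, -0.7, -0.3]
gripper_width: 0.46
grip_force: 10.0
```

Call:
send_rows([
  [[0,0,0],[0,0,0]],
  [[0,0,0],[0,0,0]],
  [[0,0,0],[0,0,0]],
  [[0,0,0],[0,0,0]],
  [[0,0,0.1],[0,0,0]],
  [[0,0,0.3],[0,0,0]],
  [[0,0,0.6],[0,0,0]],
  [[0,0,1.0],[0,0,0]],
], fingers=58)

```text
t: 10.45
position: [415.2, -287.4, 298.3]
tool_rot: [1.937, -2.471, -0.004]
wrist_force: [1.2, -0.2, 0.7]
gripper_width: 0.663
grip_force: 0.0
```

Call:
send_rows([
  [[0,0.1,0.4],[0,0,0]],
  [[0.15,0.5,0.7],[0,0,0]],
  [[0.3,1.0,0.8],[0,0,0]],
])

```text
t: 10.75
position: [444.8, -192.4, 381.3]
tool_rot: [-1.932, 2.471, -0.01]
wrist_force: [2.6, -0.0, -0.7]
gripper_width: 0.664
grip_force: 0.0
```

Call:
send_rows([
  [[0.1,0.4,0],[0,0,0]],
  [[0.2,0.7,0],[0,0,0]],
  [[0.3,1.0,0],[0,0,0]],
  [[0.3,1.0,0],[0,0,0]],
])

```text
t: 11.15
position: [475.0, -89.9, 377.7]
tool_rot: [-1.943, 2.467, -0.002]
wrist_force: [-0.9, -1.0, 0.4]
gripper_width: 0.667
grip_force: 0.0
```

Run:
```python
from h import *
s=st();im=robot.read_camera('top');w=robot.read_camera('scene')
cv2.imwrite('pics/p3.png',np.hstack([cv2.resize(im[130:290,150:470],(400,200)),cv2.resize(w[90:250,180:500],(400,200))]))
for c in['top','scene']:
  for n in ['carton_mid','glass_top','presser_handle','mat_top']:
    print(c,n,[(np.round(d['position'],1).tolist(),round(d['confidence'],2)) for d in robot.landmark_of(n,c)])
# mat / presser in both views: brown handle top pixel crop
a=cv2.resize(im[150:220,180:250],None,fx=5,fy=5,interpolation=2);b=cv2.resize(w[225:295,365:435],None,fx=5,fy=5,interpolation=2)
cv2.imwrite('pics/p4.png',np.vstack([np.hstack([a,b]),cv2.resize(np.hstack([im[130:290,150:470],w[90:250,180:500]]),(700,175))]))
```

```text
t 11.15 pos [475.  -89.9 377.7] rot [-1.943e+00  2.467e+00 -2.000e-03] F [-0.9 -1.   0.4] w 58.0 g 0.0
top carton_mid [([416.1, -284.0, 27.6], 0.89)]
top glass_top []
top presser_handle [([588.8, 300.4, 67.1], 0.9), ([612.0, 412.9, 59.5], 0.85), ([711.7, 207.8, 60.4], 0.55)]
top mat_top [([599.3, 300.8, 8.1], 0.85)]
scene carton_mid [([416.7, -288.7, 20.9], 0.65)]
scene glass_top [([521.6, 27.6, 53.7], 0.92), ([583.2, -295.2, -2.5], 0.46), ([416.2, -284.9, 5.9], 0.33)]
scene presser_handle [([719.3, 324.8, 62.8], 0.75), ([588.5, 301.1, 66.3], 0.62), ([609.6, 412.8, 60.8], 0.62), ([714.8, 203.2, 55.7], 0.59)]
scene mat_top [([416.0, -285.2, 5.6], 0.68), ([595.4, 298.7, 2.8], 0.59)]
```

View pics/p4.png

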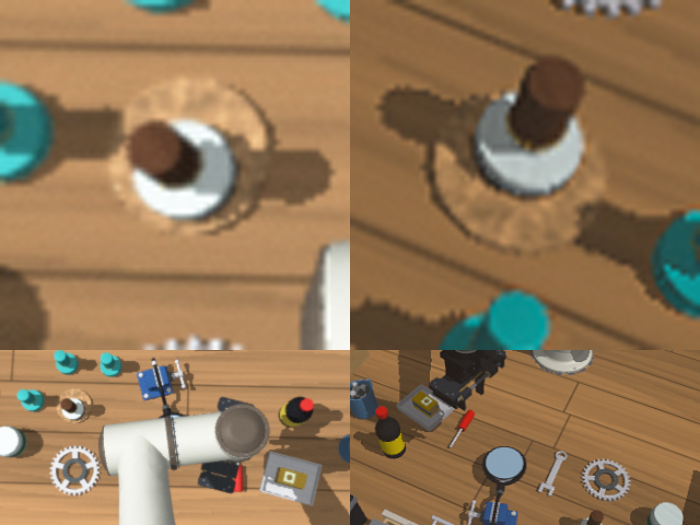

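The carton lies flat in the tray. The brown presser stands upright, slightly off-centre on the mat; its handle top is at top pixel (210, 178) and scene pixel (406, 241). Next I measure the glass from the wrist, then go over the presser.

Call:
send_rows([
  [[0.15,0.3,0],[0,0,0]],
  [[0.3,0.7,0],[0,0,0]],
  [[0.4,1.0,0],[0,0,0]],
  [[0.4,1.0,0],[0,0,0]],
  [[0.4,1.0,0],[0,0,0]],
], fingers=70)

```text
t: 12.15
position: [514.4, 7.9, 376.4]
tool_rot: [1.939, -2.471, -0.001]
wrist_force: [-1.0, -0.6, -0.3]
gripper_width: 0.802
grip_force: 0.0
```

Run:
```python
from h import *
s=st();P=robot.camera_params('wrist');im=robot.read_camera('wrist');cv2.imwrite('pics/w1.png',im)
for n in ['glass_top','mirror']:
    print(n,[(np.round(d['position'],1).tolist(),round(d['confidence'],2)) for d in robot.landmark_of(n,'wrist')])
for n,z in(('glass_top',53.5),('mirror',45)):
  for d in robot.regions_of(n,'wrist')[:2]: print(n,rect(d['pixels'],'wrist',z,P),round(d['confidence'],2))
print('handle top',plane([[210,178.4]],'top',94),plane([[406.2,241.4]],'scene',94))
```

```text
t 12.15 pos [514.4   7.9 376.4] rot [ 1.939e+00 -2.471e+00 -1.000e-03] F [-1.  -0.6 -0.3] w 69.8 g 0.0
glass_top [([528.9, 22.1, 55.6], 0.55)]
mirror []
glass_top (521.5, 26.2, 100.5, 99.6, 30.6) 0.8
mirror (521.4, 26.5, 119.6, 119.0, -32.0) 0.89
handle top [[589.61807639 297.54190923  94.        ]] [[590.2937693  300.01788514  94.        ]]
```

Call:
send_rows([
  [[0.06,0.3,0],[0,0,0]],
  [[0.14,0.6,0],[0,0,0]],
  [[0.24,1.0,0],[0,0,0]],
])

```text
t: 12.7
position: [538.3, 107.0, 377.1]
tool_rot: [-1.935, 2.475, -0.0]
wrist_force: [1.0, 0.1, -0.3]
gripper_width: 0.804
grip_force: 0.0
```

Call:
send_rows([
  [[0.07,0.3,0],[0,0,0]],
  [[0.14,0.6,0],[0,0,0]],
  [[0.24,1.0,0],[0,0,0]],
])

```text
t: 13.0
position: [562.4, 207.4, 377.0]
tool_rot: [1.936, -2.474, 0.0]
wrist_force: [0.7, 0.1, -0.5]
gripper_width: 0.806
grip_force: 0.0
```

Call:
send_rows([
  [[0.07,0.3,0],[0,0,0]],
  [[0.15,0.6,0],[0,0,0]],
  [[0.25,0.92,0],[0,0,0]],
  [[0.25,0.92,0],[0,0,0]],
  [[0.25,0.92,0],[0,0,0]],
])

```text
t: 13.5
position: [587.4, 299.4, 376.1]
tool_rot: [1.937, -2.471, -0.0]
wrist_force: [-0.3, -0.6, 0.4]
gripper_width: 0.803
grip_force: 0.0
```

Run:
```python
from h import *
s=st();P=robot.camera_params('wrist');im=robot.read_camera('wrist');cv2.imwrite('pics/w2.png',cv2.resize(im,(640,400)))
for n in ['presser_handle','mat_top']:
    print(n,[(np.round(d['position'],1).tolist(),round(d['confidence'],2)) for d in robot.landmark_of(n,'wrist')])
for d in robot.regions_of('presser_handle','wrist'):
    m=d['pixels'];ys,xs=np.nonzero(m);print(xs.mean(),ys.mean(),im[m].mean(0).round())
for d in robot.regions_of('mat_top','wrist')[:1]: print(rect(d['pixels'],'wrist',6,P))
R=cv2.Rodrigues(s['tool_rot'])[0];print('tool y angle',np.degrees(np.arctan2(R[1,1],R[0,1])),'z',R[:,2])
```

```text
t 13.5 pos [587.4 299.4 376.1] rot [ 1.937 -2.471 -0.   ] F [-0.3 -0.6  0.4] w 69.8 g 0.0
presser_handle [([587.3, 299.8, 68.3], 0.89), ([607.5, 414.6, 59.4], 0.82), ([718.4, 325.0, 61.5], 0.65), ([712.2, 199.5, 59.8], 0.57)]
mat_top [([598.1, 303.4, 6.9], 0.8)]
321.50306748466255 281.77791411042944 [139. 141.  25.]
224.0052693208431 224.7195550351288 [127. 130.  13.]
316.6883243771373 185.94723986321446 [114. 128. 145.]
189.52953968829286 132.05001812250816 [155. 158.  15.]
(598.4, 300.2, 95.0, 94.7, 76.1)
tool y angle 166.19411230340657 z [-1.12610738e-03 -8.21487618e-04 -9.99999029e-01]
```

View pics/w2.png

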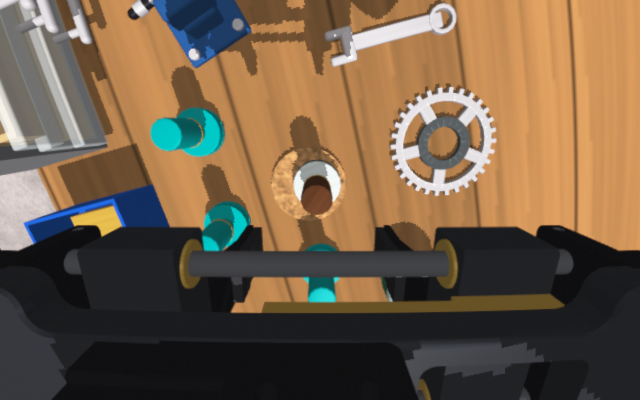

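Viewed: the handle top is at (316, 202), centred between the fingers, and the look-alikes are clear of them. Now I descend onto the handle.

Call:
send_rows([
  [[0.01,0,-0.25],[0,0,0]],
  [[0.01,0,-0.5],[0,0,0]],
  [[0.01,0,-0.75],[0,0,0]],
  [[0.01,0,-0.9],[0,0,0]],
  [[0.01,0,-1.0],[0,0,0]],
  [[0.01,0,-1.0],[0,0,0]],
])

```text
t: 14.35
position: [588.1, 298.9, 275.5]
tool_rot: [1.936, -2.471, -0.0]
wrist_force: [-0.2, 0.2, 0.3]
gripper_width: 0.805
grip_force: 0.0
```

Call:
send_rows([
  [[0,0,-0.15],[0,0,0]],
  [[0,0,-0.3],[0,0,0]],
  [[0,0,-0.42],[0,0,0]],
  [[0,0,-0.42],[0,0,0]],
])

```text
t: 14.75
position: [587.8, 299.1, 232.6]
tool_rot: [1.935, -2.47, -0.0]
wrist_force: [0.1, -0.0, -0.3]
gripper_width: 0.803
grip_force: 0.0
```

Call:
send_rows([
  [[0,0,0],[0,0,0]],
  [[0,0,0],[0,0,0]],
  [[0,0,0],[0,0,0]],
  [[0,0,0],[0,0,0]],
  [[0,0,0],[0,0,0]],
  [[0,0,0],[0,0,0]],
  [[0,0,0],[0,0,0]],
  [[0,0,0],[0,0,0]],
  [[0,0,0],[0,0,0]],
  [[0,0,0],[0,0,0]],
], fingers=20, newtons=55)

```text
t: 15.75
position: [588.6, 299.7, 235.0]
tool_rot: [-1.938, 2.472, -0.0]
wrist_force: [1.9, -1.3, 1.0]
gripper_width: 0.357
grip_force: 55.0
```

Call:
send_rows([
  [[0,0,0.05],[0,0,0]],
  [[0,0,0.15],[0,0,0]],
  [[0,0,0.35],[0,0,0]],
  [[0,0,0.6],[0,0,0]],
  [[0,0,0.8],[0,0,0]],
  [[0,0,0.8],[0,0,0]],
])

```text
t: 16.35
position: [588.8, 300.0, 318.4]
tool_rot: [-1.935, 2.467, -0.001]
wrist_force: [0.7, 0.1, -3.7]
gripper_width: 0.357
grip_force: 55.0
```

Call:
send_rows([
  [[-0.02,-0.1,0],[0,0,0]],
  [[-0.06,-0.25,0],[0,0,0]],
  [[-0.11,-0.45,0],[0,0,0]],
  [[-0.16,-0.7,0],[0,0,0]],
  [[-0.22,-0.95,0],[0,0,0]],
])

```text
t: 16.85
position: [565.2, 202.3, 312.9]
tool_rot: [1.935, -2.47, -0.001]
wrist_force: [1.3, -0.6, -3.6]
gripper_width: 0.36
grip_force: 55.0
```

Call:
send_rows([
  [[-0.06,-0.25,0],[0,0,0]],
  [[-0.12,-0.5,0],[0,0,0]],
  [[-0.18,-0.75,0],[0,0,0]],
  [[-0.23,-0.97,0],[0,0,0]],
])

```text
t: 17.25
position: [541.7, 105.0, 313.2]
tool_rot: [1.934, -2.47, -0.002]
wrist_force: [0.4, -0.3, -3.5]
gripper_width: 0.358
grip_force: 55.0
```

Call:
send_rows([
  [[-0.06,-0.25,0],[0,0,0]],
  [[-0.12,-0.45,0],[0,0,0]],
  [[-0.17,-0.65,0],[0,0,0]],
  [[-0.19,-0.75,0],[0,0,0]],
  [[-0.2,-0.81,0],[0,0,0]],
  [[-0.2,-0.81,0],[0,0,0]],
  [[-0.2,-0.81,0],[0,0,0]],
])

```text
t: 17.95
position: [523.5, 26.8, 314.6]
tool_rot: [-1.939, 2.472, -0.0]
wrist_force: [0.4, 1.1, -3.3]
gripper_width: 0.359
grip_force: 55.0
```

Run:
```python
from h import *
s=st();off=s['position'][2]-228
print('underside z',off)
ims=[]
for c in ['wrist','top','scene']:
    P=robot.camera_params(c);im=robot.read_camera(c)
    for n in ['presser_handle','glass_top','mirror']:
        print(c,n,[(np.round(d['position'],1).tolist(),round(d['confidence'],2)) for d in robot.landmark_of(n,c)])
    if c=='wrist':
        cv2.imwrite('pics/w3.png',im);
        for n,z in(('glass_top',53.5),('mirror',45),('presser_handle',off)):
            for d in robot.regions_of(n,c)[:1]: print(n,rect(d['pixels'],c,z,P))
```

```text
t 17.95 pos [523.5  26.8 314.6] rot [-1.939  2.472 -0.   ] F [ 0.4  1.1 -3.3] w 31.2 g 55.0
underside z 86.55294060195138
wrist presser_handle [([522.1, 27.8, 142.9], 0.65)]
wrist glass_top []
wrist mirror []
glass_top (519.4, 14.4, 101.2, 78.1, -13.8)
mirror (521.9, 14.1, 122.3, 94.7, -12.6)
presser_handle (522.2, 26.2, 60.6, 56.8, -13.8)
top presser_handle [([612.8, 413.8, 56.0], 0.91), ([718.7, 323.3, 61.7], 0.8), ([713.0, 205.0, 60.3], 0.67)]
top glass_top [([524.4, 26.1, 54.4], 0.57)]
top mirror [([527.5, 26.8, 6.7], 0.73)]
scene presser_handle [([610.8, 410.1, 60.6], 0.94), ([522.3, 28.8, 148.4], 0.79), ([715.6, 204.1, 60.0], 0.65), ([720.4, 327.1, 62.3], 0.57), ([425.9, 291.2, -2.0], 0.36)]
scene glass_top [([522.4, 22.4, 52.5], 0.67)]
scene mirror [([523.2, 23.4, -0.5], 0.72), ([417.7, -288.9, 20.9], 0.62)]
```

View pics/w3.png

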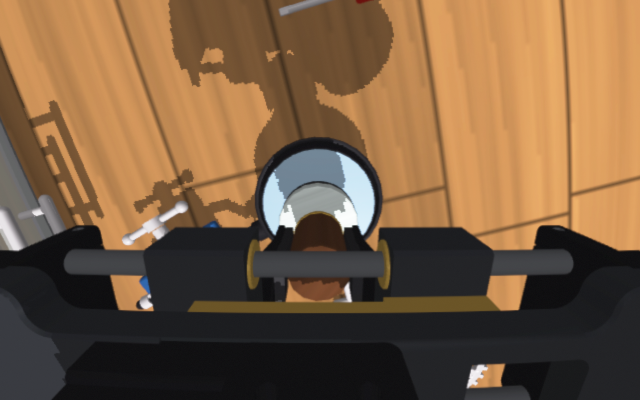

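The rim spans columns 258–381 and the foot 279–358, so they are centred sideways. I lower to just above the glass and check the other axis.

Call:
send_rows([
  [[0,0,-0.1],[0,0,0]],
  [[0,0,-0.18],[0,0,0]],
  [[0,0,-0.25],[0,0,0]],
  [[0,0,-0.25],[0,0,0]],
  [[0,0,-0.25],[0,0,0]],
])

```text
t: 19.2
position: [523.4, 26.6, 289.3]
tool_rot: [1.938, -2.472, -0.0]
wrist_force: [0.2, 1.0, -3.6]
gripper_width: 0.358
grip_force: 55.0
```

Run:
```python
from h import *
s=st();off=s['position'][2]-228
R=cv2.Rodrigues(s['tool_rot'])[0];print('z',R[:,2])
w=robot.read_camera('wrist');P=robot.camera_params('wrist');V=np.array(P['view']);print('cam',-V[:3,:3].T@V[:3,3])
S=robot.read_camera('scene');Ps=robot.camera_params('scene')
def proj(p,P):
    K=np.array([[P['fx'],0,P['cx']],[0,P['fy'],P['cy']],[0,0,1]]);V=np.array(P['view'])
    q=(np.c_[p,np.ones(len(p))]@V.T)[:,:3]*[1,-1,-1]
    return cv2.projectPoints(q,np.zeros(3),np.zeros(3),K,np.array(P['dist'],float))[0].reshape(-1,2)
a=np.linspace(0,2*np.pi,200)
def circ(c,r,z): return np.c_[c[0]+r*np.cos(a),c[1]+r*np.sin(a),0*a+z]
tcp=s['position']
for im,P in((w,P),(S,Ps)):
    im2=cv2.resize(im,None,fx=4,fy=4,interpolation=2) if im is S else cv2.resize(im,None,fx=2,fy=2)
    k=4 if im is S else 2
    for c,r,z,col in(((523,26.2),60,45,(0,0,255)),((tcp[0],tcp[1]),29,off,(0,255,0)),((tcp[0],tcp[1]),29,off+18,(255,0,255))):
        cv2.polylines(im2,[np.round(proj(circ(c,r,z),P)*k).astype(int)],True,col,1)
    if im is S: b=im2[560:960,1080:1480]
    else: w2=im2[240:640,440:840]
cv2.imwrite('pics/w4.png',np.hstack([w2,b]))
```

```text
t 19.2 pos [523.4  26.6 289.3] rot [ 1.938 -2.472 -0.   ] F [ 0.2  1.  -3.6] w 31.2 g 55.0
z [-6.86285564e-04 -4.38081891e-04 -9.99999669e-01]
cam [506.09874585 -41.81309693 269.52719332]
```

View pics/w4.png

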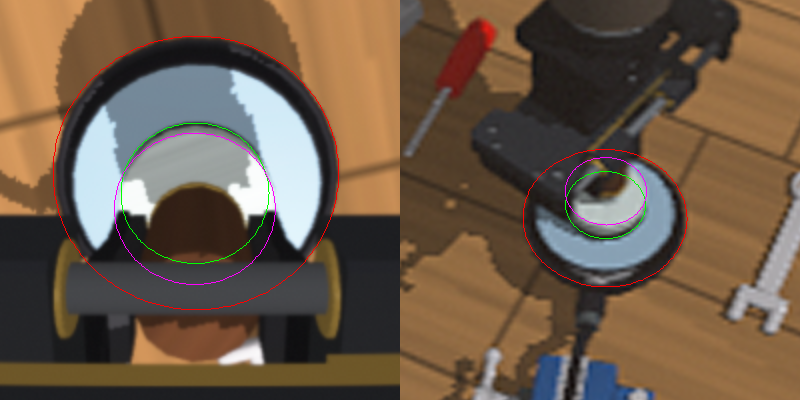

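The overlays match: rim and foot are concentric within about 2 mm in both views. Now I press slowly.

Call:
send_rows([
  [[0,0,-0.03],[0,0,0]],
  [[0,0,-0.05],[0,0,0]],
  [[0,0,-0.06],[0,0,0]],
  [[0,0,-0.07],[0,0,0]],
  [[0,0,-0.08],[0,0,0]],
  [[0,0,-0.09],[0,0,0]],
  [[0,0,-0.1],[0,0,0]],
  [[0,0,-0.11],[0,0,0]],
  [[0,0,-0.12],[0,0,0]],
  [[0,0,-0.12],[0,0,0]],
])

```text
t: 20.3
position: [523.6, 26.6, 278.4]
tool_rot: [-1.938, 2.471, -0.001]
wrist_force: [-1.0, -0.4, 4.8]
gripper_width: 0.36
grip_force: 55.0
```

Call:
send_rows([
  [[0,0,-0.01],[0,0,0]],
  [[0,0,-0.02],[0,0,0]],
  [[0,0,-0.02],[0,0,0]],
])

```text
t: 20.6
position: [523.8, 26.6, 276.5]
tool_rot: [-1.938, 2.47, -0.002]
wrist_force: [0.6, -1.3, 1.1]
gripper_width: 0.36
grip_force: 55.0
```

Call:
send_rows([
  [[0,0,-0.01],[0,0,0]],
  [[0,0,-0.02],[0,0,0]],
  [[0,0,-0.02],[0,0,0]],
])

```text
t: 20.9
position: [523.8, 26.6, 273.4]
tool_rot: [-1.938, 2.471, -0.001]
wrist_force: [1.6, -2.3, -0.8]
gripper_width: 0.362
grip_force: 55.0
```

Run:
```python
from h import *
s=st();print(s['wrist_torque'])
w=robot.read_camera('wrist');S=robot.read_camera('scene')
cv2.imwrite('pics/w5.png',np.hstack([cv2.resize(w[110:310,220:420],(400,400)),cv2.resize(S[140:240,270:370],(400,400),interpolation=2)]))
```

```text
t 20.9 pos [523.8  26.6 273.4] rot [-1.938e+00  2.471e+00 -1.000e-03] F [ 1.6 -2.3 -0.8] w 31.5 g 55.0
[-0.28049912 -0.54222368  0.01401676]
```

View pics/w5.png

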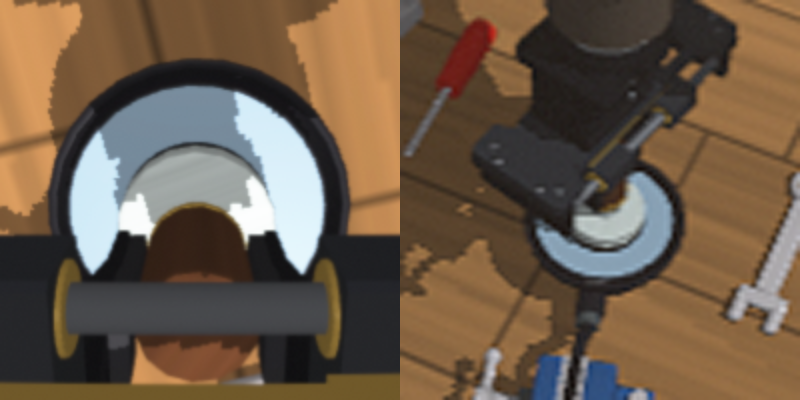

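Call:
send_rows([
  [[0,0,-0.01],[0,0,0]],
  [[0,0,-0.02],[0,0,0]],
  [[0,0,-0.02],[0,0,0]],
])

```text
t: 21.3
position: [523.4, 26.7, 271.9]
tool_rot: [-1.938, 2.472, -0.0]
wrist_force: [0.6, 0.7, 2.7]
gripper_width: 0.357
grip_force: 55.0
```

Call:
send_rows([
  [[0,0,-0.01],[0,0,0]],
  [[0,0,-0.01],[0,0,0]],
  [[0,0,-0.01],[0,0,0]],
])

```text
t: 21.6
position: [523.4, 26.7, 271.9]
tool_rot: [-1.939, 2.471, -0.001]
wrist_force: [0.0, 0.1, 7.6]
gripper_width: 0.356
grip_force: 55.0
```

Call:
send_rows([
  [[0,0,-0.01],[0,0,0]],
  [[0,0,-0.01],[0,0,0]],
  [[0,0,-0.01],[0,0,0]],
])

```text
t: 21.9
position: [523.5, 26.7, 271.8]
tool_rot: [-1.939, 2.471, -0.001]
wrist_force: [-2.9, -0.1, 12.9]
gripper_width: 0.357
grip_force: 55.0
```

It stops hard at about 43 mm, with force rising and no travel. I press a little further to be sure, then release upward.

Call:
send_rows([
  [[0,0,-0.01],[0,0,0]],
  [[0,0,-0.02],[0,0,0]],
  [[0,0,-0.02],[0,0,0]],
  [[0,0,-0.02],[0,0,0]],
])

```text
t: 22.3
position: [523.4, 26.8, 271.8]
tool_rot: [-1.94, 2.47, -0.002]
wrist_force: [-6.9, 1.6, 23.9]
gripper_width: 0.355
grip_force: 55.0
```

Call:
send_rows([
  [[0,0,0.02],[0,0,0]],
  [[0,0,0.05],[0,0,0]],
  [[0,0,0.1],[0,0,0]],
  [[0,0,0.2],[0,0,0]],
  [[0,0,0.4],[0,0,0]],
  [[0,0,0.6],[0,0,0]],
  [[0,0,0.6],[0,0,0]],
])

```text
t: 23.0
position: [524.1, 26.7, 330.1]
tool_rot: [-1.936, 2.468, -0.003]
wrist_force: [0.7, 0.7, -3.4]
gripper_width: 0.355
grip_force: 55.0
```

Run:
```python
from h import *
s=st()
for c in('scene','top','wrist'):
    im=robot.read_camera(c)
    for n in('glass_top','presser_handle'):print(c,n,[(np.round(d['position'],1).tolist(),round(d['confidence'],2)) for d in robot.landmark_of(n,c)][:2])
    if c=='scene':S=im
w=robot.read_camera('wrist')
cv2.imwrite('pics/w6.png',np.hstack([cv2.resize(w[110:310,220:420],(400,400)),cv2.resize(S[140:240,270:370],(400,400),interpolation=2)]))
```

```text
t 23.0 pos [524.1  26.7 330.1] rot [-1.936  2.468 -0.003] F [ 0.7  0.7 -3.4] w 30.9 g 55.0
scene glass_top [([526.4, 28.3, 44.9], 0.76)]
scene presser_handle [([714.0, 202.5, 58.5], 0.85), ([719.0, 324.9, 60.2], 0.65)]
top glass_top [([526.8, 25.0, 43.7], 0.67), ([463.1, 147.6, 0.1], 0.35)]
top presser_handle [([608.4, 409.9, 57.9], 0.96), ([715.6, 205.8, 63.2], 0.73)]
wrist glass_top []
wrist presser_handle [([521.2, 26.8, 153.1], 0.71)]
```

View pics/w6.png

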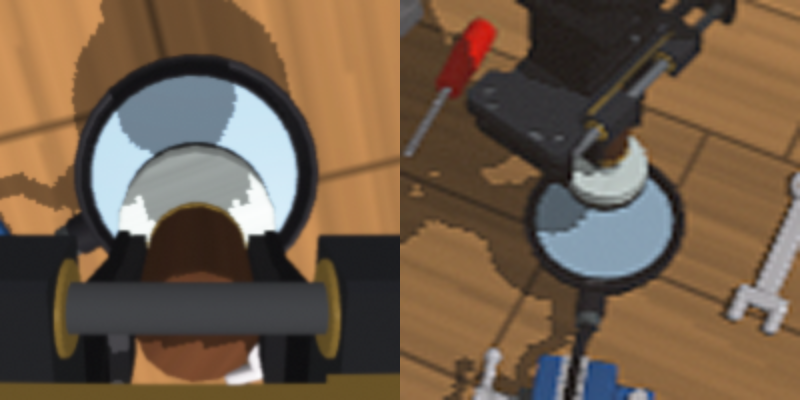

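Released, the glass reads 44–45 mm in both views and sits level inside the rim, so it snapped home. I take the presser back to the mat.

Call:
send_rows([
  [[0.02,0.08,0],[0,0,0]],
  [[0.07,0.25,0],[0,0,0]],
  [[0.13,0.5,0],[0,0,0]],
  [[0.2,0.75,0],[0,0,0]],
  [[0.25,0.92,0],[0,0,0]],
])

```text
t: 24.0
position: [549.0, 121.3, 327.8]
tool_rot: [-1.94, 2.47, -0.0]
wrist_force: [0.8, -0.3, -3.0]
gripper_width: 0.356
grip_force: 55.0
```

Call:
send_rows([
  [[0.07,0.25,0],[0,0,0]],
  [[0.13,0.5,0],[0,0,0]],
  [[0.2,0.75,0],[0,0,0]],
  [[0.25,0.92,0],[0,0,0]],
])

```text
t: 24.4
position: [573.7, 213.1, 327.5]
tool_rot: [-1.94, 2.47, -0.0]
wrist_force: [-0.4, -0.4, -3.4]
gripper_width: 0.359
grip_force: 55.0
```

Call:
send_rows([
  [[0.07,0.25,0],[0,0,0]],
  [[0.13,0.5,0],[0,0,0]],
  [[0.2,0.7,0],[0,0,0]],
  [[0.23,0.82,0],[0,0,0]],
  [[0.25,0.9,0],[0,0,0]],
  [[0.25,0.9,0],[0,0,0]],
  [[0.25,0.9,0],[0,0,0]],
])

```text
t: 25.1
position: [598.1, 300.0, 327.5]
tool_rot: [1.937, -2.472, -0.0]
wrist_force: [0.4, -0.2, -4.1]
gripper_width: 0.356
grip_force: 55.0
```

Call:
send_rows([
  [[0,0,-0.2],[0,0,0]],
  [[0,0,-0.4],[0,0,0]],
  [[0,0,-0.55],[0,0,0]],
  [[0,0,-0.7],[0,0,0]],
  [[0,0,-0.8],[0,0,0]],
  [[0,0,-0.8],[0,0,0]],
  [[0,0,-0.8],[0,0,0]],
])

```text
t: 25.8
position: [598.6, 300.5, 248.1]
tool_rot: [-1.938, 2.472, -0.001]
wrist_force: [0.5, 0.2, -3.2]
gripper_width: 0.358
grip_force: 55.0
```

Run:
```python
from h import *
st()
for c in('scene','top','wrist'):
    robot.read_camera(c)
    for n in('mat_top','presser_handle'):print(c,n,[(np.round(d['position'],1).tolist(),round(d['confidence'],2)) for d in robot.landmark_of(n,c) if np.hypot(d['position'][0]-598,d['position'][1]-301)<40])
st()
```

```text
t 25.8 pos [598.6 300.5 248.1] rot [-1.938e+00  2.472e+00 -1.000e-03] F [ 0.5  0.2 -3.2] w 31.2 g 55.0
scene mat_top [([600.7, 300.8, 1.3], 0.84)]
scene presser_handle []
top mat_top [([598.1, 298.4, 6.5], 0.7)]
top presser_handle []
wrist mat_top []
wrist presser_handle [([600.0, 302.0, 77.3], 0.86)]
t 26.25 pos [598.4 300.6 248. ] rot [-1.938  2.472  0.   ] F [ 0.8  0.2 -4. ] w 31.1 g 55.0
```

Call:
send_rows([
  [[0,0,-0.05],[0,0,0]],
  [[0,0,-0.09],[0,0,0]],
  [[0,0,-0.12],[0,0,0]],
  [[0,0,-0.12],[0,0,0]],
  [[0,0,-0.12],[0,0,0]],
])

```text
t: 26.75
position: [598.3, 300.6, 235.4]
tool_rot: [1.938, -2.472, -0.0]
wrist_force: [-0.2, 0.4, -4.1]
gripper_width: 0.355
grip_force: 55.0
```

Call:
send_rows([
  [[0,0,-0.01],[0,0,0]],
  [[0,0,-0.01],[0,0,0]],
  [[0,0,-0.01],[0,0,0]],
])

```text
t: 27.05
position: [598.4, 300.6, 235.0]
tool_rot: [-1.938, 2.472, -0.0]
wrist_force: [-0.7, 0.1, -1.2]
gripper_width: 0.355
grip_force: 55.0
```

Call:
send_rows([
  [[0,0,-0.01],[0,0,0]],
  [[0,0,-0.01],[0,0,0]],
  [[0,0,-0.01],[0,0,0]],
])

```text
t: 27.35
position: [598.4, 300.6, 234.9]
tool_rot: [-1.938, 2.471, -0.0]
wrist_force: [-2.1, -0.3, 5.6]
gripper_width: 0.354
grip_force: 55.0
```

On the mat. I ease off, release, and rise clear.

Call:
send_rows([
  [[0,0,0.01],[0,0,0]],
  [[0,0,0.01],[0,0,0]],
])

```text
t: 27.55
position: [598.5, 300.6, 235.0]
tool_rot: [-1.938, 2.472, -0.0]
wrist_force: [-0.9, -0.3, 2.8]
gripper_width: 0.359
grip_force: 55.0
```

Call:
send_rows([
  [[0,0,0],[0,0,0]],
  [[0,0,0],[0,0,0]],
  [[0,0,0],[0,0,0]],
  [[0,0,0],[0,0,0]],
  [[0,0,0],[0,0,0]],
  [[0,0,0.1],[0,0,0]],
  [[0,0,0.3],[0,0,0]],
  [[0,0,0.6],[0,0,0]],
  [[0,0,1.0],[0,0,0]],
], fingers=70)

```text
t: 28.45
position: [598.0, 300.3, 334.7]
tool_rot: [1.936, -2.47, -0.0]
wrist_force: [0.4, -0.3, 0.1]
gripper_width: 0.805
grip_force: 0.0
```

Call:
send_rows([
  [[0,0,0.3],[0,0,0]],
  [[0,0,0.6],[0,0,0]],
  [[-0.2,0,0.6],[0,0,0]],
  [[-0.5,0,0.6],[0,0,0]],
  [[-0.8,0,0.6],[0,0,0]],
  [[-1.0,0,0.6],[0,0,0]],
])

```text
t: 29.05
position: [496.7, 300.2, 395.8]
tool_rot: [-1.938, 2.471, 0.0]
wrist_force: [-0.8, 0.5, 0.2]
gripper_width: 0.801
grip_force: 0.0
```

Call:
send_rows([
  [[-0.4,0,0],[0,0,0]],
  [[-0.8,0,0],[0,0,0]],
  [[-0.8,0,0],[0,0,0]],
  [[-0.8,0,0],[0,0,0]],
  [[-0.8,0,0],[0,0,0]],
])

```text
t: 29.55
position: [418.8, 300.8, 395.4]
tool_rot: [-1.937, 2.471, 0.0]
wrist_force: [0.3, 0.4, 0.6]
gripper_width: 0.802
grip_force: 0.0
```

Run:
```python
from h import *
st()
S=robot.read_camera('scene');T=robot.read_camera('top')
for c in('scene','top'):
    for n in('mat_top','presser_handle','glass_top','carton_mid','mug','oil','tin','sprocket','wrench','driver'):print(c,n,[(np.round(d['position']).tolist(),round(d['confidence'],2)) for d in robot.landmark_of(n,c)][:4])
cv2.imwrite('pics/f.png',np.vstack([cv2.resize(S[90:330,180:540],None,fx=1.25,fy=1.25),cv2.resize(T[100:300,150:510],None,fx=1.25,fy=1.25)]))
```

```text
t 29.55 pos [418.8 300.8 395.4] rot [-1.937  2.471  0.   ] F [0.3 0.4 0.6] w 69.8 g 0.0
scene mat_top [([600.0, 298.0, 2.0], 0.85), ([446.0, -146.0, -3.0], 0.26)]
scene presser_handle [([720.0, 329.0, 60.0], 0.9), ([600.0, 300.0, 69.0], 0.84), ([716.0, 204.0, 58.0], 0.73), ([609.0, 410.0, 59.0], 0.62)]
scene glass_top [([525.0, 24.0, 46.0], 0.75), ([600.0, 299.0, 1.0], 0.32)]
scene carton_mid [([415.0, -287.0, 22.0], 0.88), ([447.0, -145.0, -3.0], 0.48)]
scene mug [([502.0, -456.0, -1.0], 0.73)]
scene oil [([588.0, -296.0, 1.0], 0.85)]
scene tin [([493.0, 464.0, 3.0], 0.86)]
scene sprocket [([427.0, 288.0, -0.0], 0.59)]
scene wrench [([462.0, 151.0, 4.0], 0.65)]
scene driver [([447.0, -149.0, -2.0], 0.6), ([413.0, -286.0, 4.0], 0.45)]
top mat_top [([601.0, 303.0, 8.0], 0.85)]
top presser_handle [([596.0, 299.0, 68.0], 0.86), ([612.0, 411.0, 58.0], 0.65), ([718.0, 324.0, 61.0], 0.53), ([427.0, 288.0, 1.0], 0.34)]
top glass_top [([524.0, 27.0, 46.0], 0.8)]
top carton_mid [([412.0, -286.0, 26.0], 0.88)]
top mug [([500.0, -458.0, 5.0], 0.74)]
top oil [([586.0, -292.0, 7.0], 0.8)]
top tin [([494.0, 464.0, -1.0], 0.59)]
top sprocket [([424.0, 288.0, -2.0], 0.95), ([492.0, 465.0, 0.0], 0.73)]
top wrench [([464.0, 150.0, 1.0], 0.69)]
top driver [([445.0, -150.0, -4.0], 0.83)]
```

View pics/f.png

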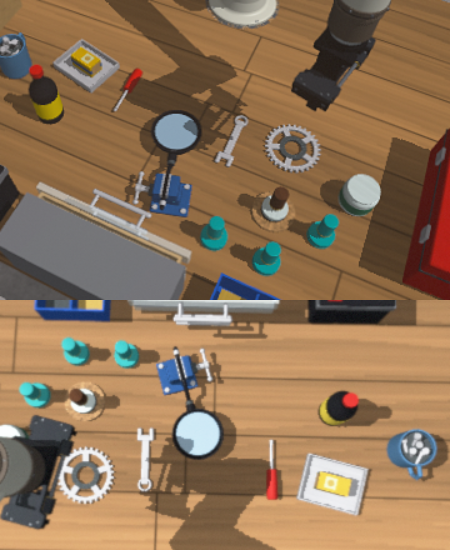

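The carton is in the tray, the glass is level inside its rim, the presser stands on the mat, and the bystanders have not moved. I'm handing the job in.

```bash
python3 -c "
from rig import robot
print(robot.close_job())"
```

```text
the job is handed in; nothing more can be done
None
```

I moved the box into the tray, pressed the glass to its hard stop (let go, it reads level at about 44–46 mm in the cameras, against 53–54 mm loose), stood the presser upright on its mat, left everything else in place, and handed the job in at about 31 s; no verdict was shown.

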